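# Stand the fallen soldering board up in the drying rack and switch on its blower

### The job

One of the three soldering boards in the drying rack has fallen forward onto the guard rail: tip it back up so that it stands on edge in its own slot, leaning against its posts like the other two. Then push over the one toggle for that bay's blower, fully away from you; the toggles stand in the same left-to-right order as the bays. Leave the other boards, the other toggles, the jar and the bottle as they are.

Things in the scene. Friction and masses are not known exactly. Their poses are not given: they have to be found in the camera images.
- rack: Fixed wooden drying rack, 312 mm wide (y), 170 deep: three bays, centred at y = +100 (left), 0, -100 (right), parted by 6 mm dividers that rise to z = 60. Origin on the work surface, below the slot's back edge; x points away from the robot, z up. Slot along y from x = -18 to 0, floor at z = 12, lips 6 high. Two posts per bay, 80 long, lean back 10 degrees from x = 0 at the slot floor.
- rack_rail (a point): Middle of the rack's front guard rail, a fixed steel bar 10 thick along y, 48 mm in front of (-x) the rack's origin; its top is 69 mm above the work surface. Rack axes.
- rack_duct (a point): Middle of the top of the fixed aluminium blower duct behind the posts: 36 deep, 300 wide, top 57 mm above the work surface. Rack axes.
- fallen_board_centre (a point): Centre of the fallen board: loose beige ceramic plate, 8 thick (own x), 76 wide (y), 125 high (z), about 130 g. In any bay, tipped 33 degrees from upright towards the robot, foot in the slot, face on the rail. Stood up it leans back 10 to 17 degrees, this centre 74 above the work surface and about 6 behind the slot's back edge.
- fallen_board: The same board: origin at the middle of its rear lower edge. At first its upper edge juts 23 mm in front of the rail, 75 in front of the slot's back edge, 117 above the work surface at its lowest (137 when upright). Pushed there away from the robot, the pusher rising with it, it tips up about its foot with a few N; past 4 degrees beyond upright it falls back on its posts by itself.
- stood_board_a_centre (a point): Centre of one of the two identical boards that already stand in the other two bays; same axes and size. Leave it alone.
- stood_board_b_centre (a point): Centre of the other board that already stands. Leave it alone.
- switch_box: Fixed grey box, 70 (x) by 130 (y) by 45 high; origin at the centre of its underside, x away from the robot, y left. On top, three steel toggles that swing in x, pivots at x = 0, y = +32 (left bay), 0, -32 (right bay). Each: a bat 7 thick with a 10 mm ball, 34 from pivot to ball centre; needs 1.5 to 3 N near the tip and stays where it is left.
- toggle_left (a joint): Left toggle, rad: 0 off (leans 25 degrees towards the robot), 0.87 fully on (25 degrees away). Starts at 0 to 0.1.
- toggle_middle (a joint): Middle toggle, the same.
- toggle_right (a joint): Right toggle, the same.
- tip_left (a point): Centre of the left toggle's ball end (moves with it).
- tip_middle (a point): Centre of the middle toggle's ball end.
- tip_right (a point): Centre of the right toggle's ball end.
- jar: White jar with black lid, 70 across, 85 high, loose; origin under its centre. Leave it alone.
- bottle: Small green bottle with white cap, 44 across, 120 high, loose; origin under its centre. Leave it alone.
Not all that is in view belongs to the job. Leave any black or brown look-alike of the fallen_board alone.

How it is judged:
On the way, in this order (a step that is already met when the one before it is completed fails the run):
1. the fallen board stands on edge in its slot (x of fallen_board_centre in the frame of rack between -0.012 and 0.028 m and z of fallen_board_centre in the frame of rack between 0.066 and 0.079 m and angle between fallen_board_centre's own z axis and vertical below 0.4 rad), for 0.3 s.
2. the toggle of that bay is on, the others off (((y of fallen_board_centre in the frame of rack between 0.055 and 0.145 m and value of joint toggle_left above 0.65 rad and value of joint each of toggle_middle, toggle_right below 0.25 rad) or (y of fallen_board_centre in the frame of rack between -0.045 and 0.045 m and value of joint toggle_middle above 0.65 rad and value of joint each of toggle_left, toggle_right below 0.25 rad) or (y of fallen_board_centre in the frame of rack between -0.145 and -0.055 m and value of joint toggle_right above 0.65 rad and value of joint each of toggle_left, toggle_middle below 0.25 rad))), for 0.2 s.
At the end, for the whole second after the job is handed in: The board rests on edge in its own bay (within 45 mm of its middle), tilt under 0.40 rad, centre 66 to 79 mm above the work surface and from 12 mm before to 28 mm behind the slot's back edge; that bay's toggle past 0.65 rad, the others under 0.25 rad (all of step 1 and ((y of fallen_board_centre in the frame of rack between 0.055 and 0.145 m and value of joint toggle_left above 0.65 rad and value of joint each of toggle_middle, toggle_right below 0.25 rad) or (y of fallen_board_centre in the frame of rack between -0.045 and 0.045 m and value of joint toggle_middle above 0.65 rad and value of joint each of toggle_left, toggle_right below 0.25 rad) or (y of fallen_board_centre in the frame of rack between -0.145 and -0.055 m and value of joint toggle_right above 0.65 rad and value of joint each of toggle_left, toggle_middle below 0.25 rad)) and linear speed of fallen_board below 0.02 m/s); the robot touches nothing.
It fails at once if another toggle is moved past 0.30 rad ((y of fallen_board_centre in the frame of rack between 0.055 and 0.145 m and value of joint any of toggle_middle, toggle_right above 0.3 rad) or (y of fallen_board_centre in the frame of rack between -0.045 and 0.045 m and value of joint any of toggle_left, toggle_right above 0.3 rad) or (y of fallen_board_centre in the frame of rack between -0.145 and -0.055 m and value of joint any of toggle_left, toggle_middle above 0.3 rad)).
It fails at once if the fallen board leaves its bay sideways by 45 mm (not (y of fallen_board_centre in the frame of rack between 0.055 and 0.145 m or y of fallen_board_centre in the frame of rack between -0.045 and 0.045 m or y of fallen_board_centre in the frame of rack between -0.145 and -0.055 m)).
It fails at once if a stood board is shifted by more than 20 mm (distance of any of stood_board_a_centre, stood_board_b_centre from where it was at the start of the episode above 0.02 m).
It fails at once if the jar or the bottle is shifted by more than 20 mm (distance of any of jar, bottle from where it was at the start of the episode above 0.02 m).
It also fails if it takes over 42 s, if anything falls off the work surface, if the arm or the gripper's body presses on something with over 40 N, if the wrist force passes 120 N, or if a joint passes its speed limit or range.

### The arm

A 6-joint arm with a two-finger parallel gripper is mounted at the origin on the work surface. World frame = base frame: x ahead of the robot, y to its left, z up, the work surface at z = 0. Lengths are in m, angles in rad, forces in N, time in s.
With the tool pointing down it reaches from about 0.25 to 0.725 m from the base axis. Payload 9.7 kg.
Tool frame: the origin (TCP) lies on the centre line of the jaws, within the pads' length; the fingertips stand 8 mm ahead of it and the grasp point (between the pads) lies 11 mm behind it; z points along the fingers, y is the direction in which the jaws open and shut (so a half turn about z gives the same grasp; the last joint's range is limited). The gripper opens to 85 mm and grips with 20 to 120 N. Pads are 22 mm wide; open, the fingers measure 114 mm over their backs; the gripper's body (76 mm by 85 mm) begins 54 mm behind the grasp point. The pads swing forward as they close: fully open they stand 13 mm farther back than shut.
Start: joints at [-1.223, 0.087, 0.176, 1.66, 0, 1.571], TCP at [0.187, -0.517, 0.239] pointing down, gripper open.
Joint ranges: [-3.13, 3.13], [-0.85, 1.81], [-1.15, 1.24], [-2.2, 2.28], [-1.44, 1.52], [-3.14, 3.14]. Speed limits (rad/s): [2.22, 2.22, 2.57, 3.14, 3.14, 3.14].

### API

Orientations are given as a unit quaternion [w, x, y, z].
In Python, from bench import ctrl gives the robot as it stands.
- The arm moves only by the tool move_arm, never from a script. Its argument "increments" is a list that holds one entry, the list of rows, each a list of 4 numbers: the shift along the tool's x, y, z in units of 30 mm (1.0 is 30 mm), then the turn about the tool's z in rad. A call has 1 to 12 rows; each row is the pose to reach, as a shift and turn from the pose commanded when the call began, along the tool's axes at that moment; what a row does not reach only later rows make up. A row lasts 1/10 s, in which the tool goes at most 50 mm and 8.59 degrees, less where a joint would pass 70% of its speed; a pose out of reach is approached as far as the arm can. A call with a gripper value outside its range is refused whole. "hand" is the opening in per cent of the stroke, from 0 (shut) to 100 (fully open), set as the call begins (left out, the last holds). The fingers move at their own pace and stop on an object; the grip force is fixed at half the most. Time passes only in rows, so rows that repeat a pose let the fingers close. It gives the time, the measured TCP pose, the force and the opening at its end, in the units of the state.
- ctrl.sense(): the state, without advancing time (a new reading comes with each control period).
- ctrl.snapshot(name): name is "side" or "top"; returns (picture, depth): 400x640x3 uint8, red, green, blue; 400x640 float32, m along the optical axis (not along the pixel's ray), 0 where there is no reading.
- ctrl.camera_info(name): a dict with "fx", "fy", "cx", "cy" (pixels), "T" (4x4, takes a point from camera to world coordinates). Camera axes: x right, y down, z forward; pixel columns grow to the right and rows downward; lengths in m; the calibration is good to about 2 mm. A picture is of the moment at which its call begins. camera_info takes no time and is no camera call.
- ctrl.hand_in(): hands the job in, once; it reports no verdict.
Trained networks look in the newest picture that a camera, given by its name, has taken for a name from the list of things; names that differ only in an ending like _2 or _b are one class to them, and where a whole thing is asked for, a point or a joint stands for the part that bears it (a point fixed in the world has none). Each returns a list of dicts, best first, with "score" (0 to 1); they miss things now and then, are a little off and sometimes report something else, mostly with a low value. They report only what shows in the picture. A call takes as long as a camera call. They do not tell look-alikes from the thing itself.
- ctrl.boxes_of(camera, target): "position" ([column, row] in pixels, amid what is visible of it).
- ctrl.spot_point(camera, target): "position" ([column, row] in pixels: a listed point, or the origin of a listed thing).
The state is a dict: "time_s": time; "joints": joint angles; "qvel": joint speeds; "effort": joint torques, N m; "tool_pos": TCP position; "ee_rot": TCP orientation; "contact_force": force on the tool from outside, world axes, zero at the start; "wrist_torque": the same for the moment, N m; "opening": finger opening in m.
Only numpy, scipy, OpenCV 4.12 (cv2) and the standard library are available. Lean on these libraries where they do the work, as an engineer would, in place of code of your own. Each camera call takes 0.05 s, during which the arm holds its last target.

## Working session

There is one attempt and no reset: what is moved stays moved. The work goes in short steps, Python scripts to look and compute and a tool call to move; the robot and the scene stay as the last step left them, time stands still between calls to the robot, and variables do not carry over. Pictures are saved under pics/ and viewed, and the job is handed in when it is done.

Besides the shell and the picture viewer there is one more tool, called after ">>>" as a command line: name --argument value ..., lists and objects as JSON in quotes. move_arm: Moves the arm, as the interface text tells. Its arguments: {"type":"object","properties":{"increments":{"type":"array","items":{"type":"array","items":{"type":"array","items":{"type":"number"}}}},"hand":{"type":"number"}},"required":["increments"]}

```bash
ls; mkdir -p pics
cat > h.py <<'E'
import numpy as np, cv2
from bench import ctrl
def snap(cam,name):
    p,d=ctrl.snapshot(cam); cv2.imwrite(f'pics/{name}.png',p[:,:,::-1]); np.save(f'pics/{name}.npy',d); return p,d
def world(cam,u,v,z):
    c=ctrl.camera_info(cam); P=np.array([(u-c['cx'])/c['fx']*z,(v-c['cy'])/c['fy']*z,z,1]); return (np.array(c['T'])@P)[:3]
def proj(cam,P):
    c=ctrl.camera_info(cam); q=np.linalg.inv(np.array(c['T']))@np.append(P,1); return q[0]/q[2]*c['fx']+c['cx'],q[1]/q[2]*c['fy']+c['cy'],q[2]
E
python3 - <<'E'
from h import *
np.set_printoptions(precision=3,suppress=True)
for cam in ['side','top']:
    p,d=snap(cam,cam+'0'); print(cam,np.array(ctrl.camera_info(cam)['T']))
    for t in ['rack','rack_rail','rack_duct','fallen_board_centre','fallen_board','stood_board_a_centre','switch_box','tip_left','tip_middle','tip_right','jar','bottle']:
        for r in ctrl.spot_point(cam,t)[:4]:
            u,v=r['position']; z=d[min(max(int(round(v)),0),399),min(max(int(round(u)),0),639)]
            print(t,round(r['score'],2),np.round([u,v],1),world(cam,u,v,z))
print(ctrl.sense())
E
```

```text
pics
side [[-0.911 -0.27   0.311  0.337]
 [-0.412  0.614 -0.674  0.523]
 [-0.009 -0.742 -0.67   0.617]
 [ 0.     0.     0.     1.   ]]
rack 0.59 [286.9 272.6] [0.59  0.145 0.016]
rack 0.42 [408.4 127.3] [ 0.524 -0.446 -0.004]
rack_rail 0.69 [307.3 255.5] [0.553 0.132 0.069]
rack_duct 0.65 [258.4 238.9] [0.657 0.126 0.058]
fallen_board_centre 0.94 [231.  205.9] [0.79  0.032 0.007]
fallen_board_centre 0.75 [392.  321.1] [0.386 0.155 0.007]
fallen_board_centre 0.62 [324.3 216.4] [0.561 0.041 0.077]
fallen_board 0.64 [309.6 229.2] [0.591 0.047 0.035]
fallen_board 0.59 [354.4 307.9] [0.454 0.154 0.001]
fallen_board 0.57 [241.3 226.9] [ 0.741  0.069 -0.001]
fallen_board 0.34 [258.8 240. ] [0.656 0.126 0.055]
stood_board_a_centre 0.69 [254.7 284.4] [0.596 0.23  0.086]
stood_board_a_centre 0.68 [260.  237.3] [0.658 0.119 0.055]
switch_box 0.83 [399.1 160.8] [ 0.491 -0.223  0.045]
tip_left 0.5 [406.6 143.2] [ 0.494 -0.297  0.046]
tip_left 0.26 [407.7 127.1] [ 0.526 -0.445 -0.004]
tip_middle 0.4 [407.7 133.7] [ 0.503 -0.339  0.045]
tip_right 0.59 [409.1 128.2] [ 0.496 -0.31   0.081]
jar 0.63 [
[... 1152 characters left out ...]
.503 -0.282  0.073]
tip_right 0.38 [410.9 231.8] [ 0.492 -0.324  0.048]
jar 0.76 [372.  165.2] [ 0.665 -0.211  0.082]
jar 0.58 [243.3 185.6] [0.604 0.127 0.071]
bottle 0.56 [409.3 164.5] [ 0.67  -0.312  0.071]
bottle 0.2 [243.8 190.5] [0.593 0.132 0.025]
{'time_s': 1.3, 'joints': array([-1.223,  0.087,  0.176,  1.66 ,  0.   ,  1.571]), 'qvel': array([ 0.002,  0.   , -0.   ,  0.001, -0.001, -0.001]), 'effort': array([ -0.001, -52.01 ,  46.486,   0.002,   0.   ,   0.   ]), 'tool_pos': array([ 0.187, -0.517,  0.239]), 'ee_rot': array([-0.   ,  0.985,  0.173,  0.   ]), 'contact_force': array([ 0.154, -0.602,  0.191]), 'wrist_torque': array([ 0.043, -0.008,  0.021]), 'opening': 0.085827405200717}
```

```bash
python3 -c "
import cv2
a=cv2.imread('pics/top0.png');cv2.imwrite('pics/top0c.png',cv2.resize(a[90:290,160:460],None,fx=2.6,fy=2.6,interpolation=2))
b=cv2.imread('pics/side0.png');cv2.imwrite('pics/side0c.png',cv2.resize(b[100:360,180:460],None,fx=2.3,fy=2.3,interpolation=2))"
```

```text
(no output)
```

View pics/top0c.png

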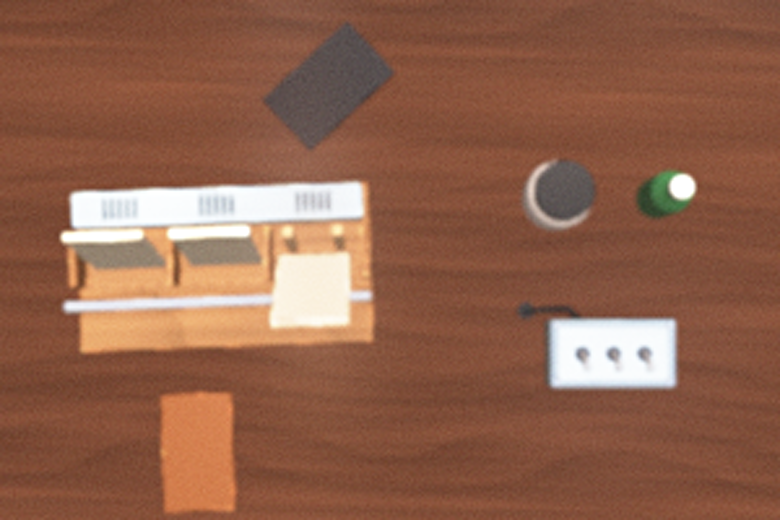

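View pics/side0c.png

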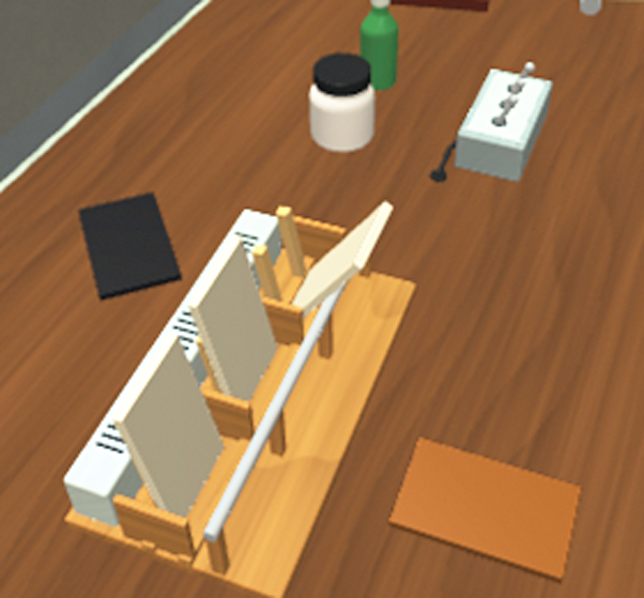

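```bash
cat > m.py <<'E'
from h import *
np.set_printoptions(precision=4,suppress=True)
p=cv2.imread('pics/top0.png'); d=np.load('pics/top0.npy'); c=ctrl.camera_info('top')
v,u=np.mgrid[:400,:640]
X=np.stack([(u-c['cx'])/c['fx']*d,(v-c['cy'])/c['fy']*d,d,np.ones_like(d)],-1)@np.array(c['T']).T
W=X[...,:3]
def rect(m,n):
    m=m.astype(np.uint8)
    k,l,s,_=cv2.connectedComponentsWithStats(m)
    i=1+np.argmax(s[1:,4]); P=W[l==i]
    r=cv2.minAreaRect((P[:,:2]*1000).astype(np.float32)); print(n,len(P),'rect',r,'zmed',np.median(P[:,2])); return P
z=W[...,2];x=W[...,0];y=W[...,1]
hsv=cv2.cvtColor(p,cv2.COLOR_BGR2HSV); white=(hsv[...,1]<60)&(hsv[...,2]>120)
rect((abs(z-.057)<.006)&(x>.60)&(x<.69)&white&(y>-.05),'duct')
P=rect((abs(z-.045)<.006)&(x>.42)&(x<.6)&(y<-.1),'box')
P=rect((abs(z-.069)<.007)&(x>.53)&(x<.57)&(y>.08),'rail(left)')
vx,vy,_,_=cv2.fitLine(P[:,:2].astype(np.float32),2,0,.01,.01).ravel();print('rail dir deg from y',np.degrees(np.arctan2(-vx,vy)))
beige=(hsv[...,1]<90)&(hsv[...,2]>150)
P=rect((z>.03)&(x>.49)&(x<.62)&(y>-.03)&(y<.085)&beige&(z<.15),'board')
n=np.linalg.svd(P-P.mean(0))[2][2];print('normal',n*np.sign(n[2]),P.min(0),P.max(0))
t=P[P[:,2]>.105];print('top edge',t.mean(0),np.percentile(t,[3,97],axis=0))
for nm,yc in (('L',-.247),('M',-.283),('R',-.317)):
    m=(z>.055)&(z<.1)&(x>.45)&(x<.56)&(abs(y-yc)<.012); P=W[m];print(nm,len(P),P.mean(0) if len(P) else '',P.max(0)if len(P) else '')
E
python3 m.py; python3 -c "
import cv2
a=cv2.imread('pics/top0.png');cv2.imwrite('pics/t1.png',cv2.resize(a[200:250,360:440],None,fx=9,fy=9,interpolation=2))
b=cv2.imread('pics/side0.png');cv2.imwrite('pics/s1.png',cv2.resize(b[110:190,370:440],None,fx=7,fy=7,interpolation=2))"
```

```text
duct 1463 rect ((650.9624633789062, 132.92218017578125), (36.49980545043945, 299.5399475097656), 3.4754600524902344) zmed 0.0564593856293274
box 1162 rect ((507.1846618652344, -281.6059265136719), (67.58708190917969, 130.61293029785156), 1.4172141551971436) zmed 0.04479771051189663
rail(left) 280 rect ((548.3082275390625, 180.84378051757812), (9.882431030273438, 200.16009521484375), 3.5104687213897705) zmed 0.06760402072977623
rail dir deg from y -176.3601
board 762 rect ((563.3165283203125, 29.02774429321289), (67.03892517089844, 111.91059875488281), 3.513695478439331) zmed 0.07889302191713299
normal [0.8259 0.0406 0.5624] [ 0.5277 -0.0272  0.0301] [0.5971 0.0848 0.1225]
top edge [0.5378 0.0277 0.1146] [[ 0.5304 -0.0068  0.1059]
 [ 0.5468  0.064   0.1216]]
L 21 [ 0.4986 -0.2491  0.072 ] [ 0.5081 -0.2458  0.0825]
M 21 [ 0.4986 -0.2809  0.0737] [ 0.5065 -0.2773  0.0837]
R 21 [ 0.4995 -0.3126  0.0731] [ 0.5098 -0.3086  0.0836]
```

```bash
sleep 1
```

```text
(no output)
```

View pics/t1.png

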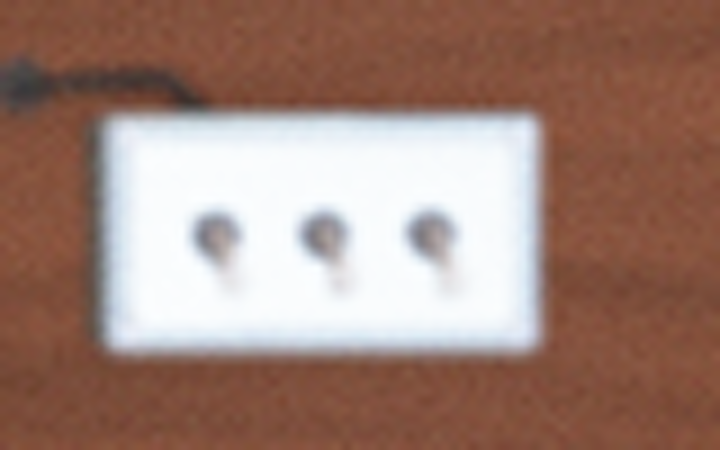

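View pics/s1.png

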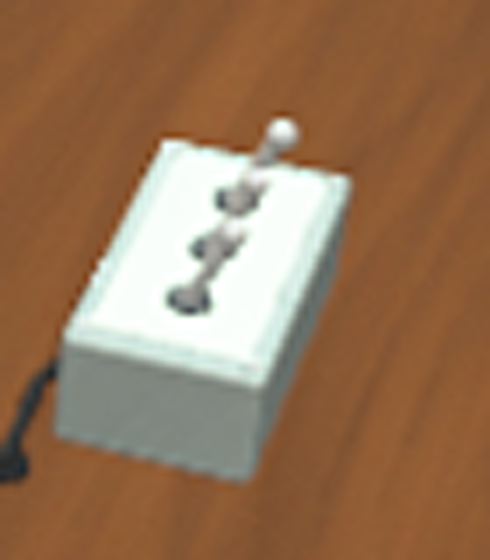

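The fallen board is the beige one in the right bay: side (324,216), top (277,201), foot in the slot and resting on the rail. The black plate at top (286,120) and the brown one at top (238,263) both lie flat on the table, so they are look-alikes. The two other beige boards, around top (206,182), already stand. The right toggle, at top about (410,228) and side (409,128), is therefore the one to push.

>>> move_arm --hand 0 --increments '[[[15.3,-13.65,0,0.29],[15.3,-13.65,0,0.29],[15.3,-13.65,0,0.29],[15.3,-13.65,0,0.29],[15.3,-13.65,0,0.29],[15.3,-13.65,0,0.29],[15.3,-13.65,0,0.29],[15.3,-13.65,0,0.29],[15.3,-13.65,0,0.29],[15.3,-13.65,0,0.29],[15.3,-13.65,0,0.29],[15.3,-13.65,0,0.29]]]'

```text
time_s: 2.5
tool_pos: [0.4723, 0.0123, 0.2396]
ee_rot: [0.0, 1.0, 0.029, 0.0]
contact_force: [0.7, -2.0, -0.3]
opening: -0.0001
```

Run:
```python
from h import *
s=ctrl.sense();print(s)
p,d=snap('side','side1')
w,x,y,z=s['ee_rot'];print(2*np.arctan2(y,x))
cv2.imwrite('pics/side1c.png',cv2.resize(p[60:360,150:500,::-1],None,fx=2,fy=2))
```

```text
{'time_s': 2.5, 'joints': array([ 2.61894889e-02, -9.85199501e-02, -8.11368332e-03,  1.66035221e+00,
       -1.15113367e-04,  3.10961435e+00]), 'qvel': array([ 9.58275379e-01,  5.45422380e-01,  4.88957285e-01, -5.90781871e-02,
        2.10608587e-04,  9.53493303e-01]), 'effort': array([ -5.4523851 , -46.00474834,  42.73529291,   0.75774584,
         0.19206033,  -1.47588931]), 'tool_pos': array([0.47229784, 0.01234017, 0.2395545 ]), 'ee_rot': array([5.87871195e-05, 9.99577002e-01, 2.90797699e-02, 4.25025293e-04]), 'contact_force': array([ 0.7080963 , -1.97338463, -0.25461044]), 'wrist_torque': array([-0.04896892, -0.02791066, -0.03728359]), 'opening': -5.933041529790757e-05}
0.0581677451214183
```

View pics/side1c.png

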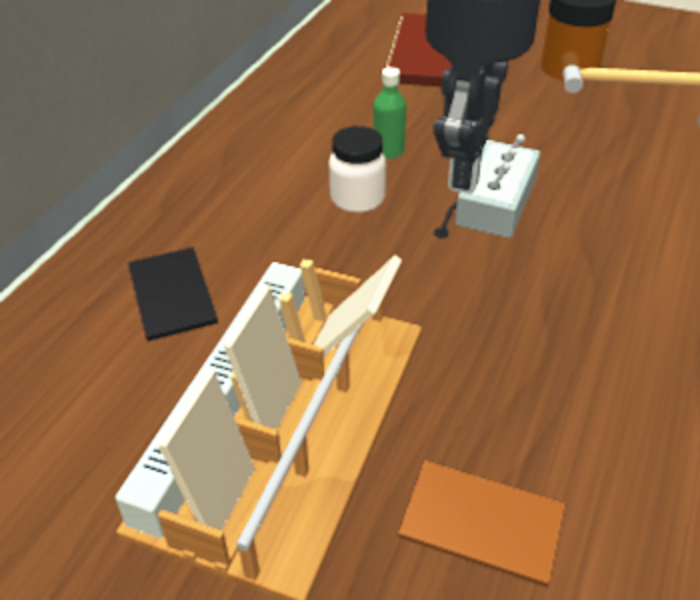

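The arm is clear of the rack, with the fingers above the front of the right bay and the scene unchanged. I'll turn the tool slightly to keep joint 6 off its limit, then let it settle.

>>> move_arm --increments '[[[0,0,0,-0.05],[0,0,0,-0.05],[0,0,0,-0.05]]]'

```text
time_s: 2.85
tool_pos: [0.4716, 0.01, 0.2393]
ee_rot: [0.0, 0.999, 0.053, 0.0]
contact_force: [0.5, -0.2, 0.4]
opening: -0.0001
```

>>> move_arm --increments '[[[0.17,-0.55,1.5,0],[0.17,-0.55,3.0,0],[0.17,-0.55,4.2,0],[0.17,-0.55,4.2,0],[0.17,-0.55,4.2,0]]]'

```text
time_s: 3.35
tool_pos: [0.4749, 0.0265, 0.1143]
ee_rot: [0.0, 0.999, 0.053, 0.0]
contact_force: [1.4, -0.4, 0.3]
opening: -0.0
```

Run:
```python
from h import *
p,d=snap('side','side2'); print(ctrl.sense()['tool_pos'])
cv2.imwrite('pics/side2c.png',cv2.resize(p[60:300,220:470,::-1],None,fx=2.5,fy=2.5))
```

```text
[0.47578771 0.02662865 0.11550636]
```

View pics/side2c.png

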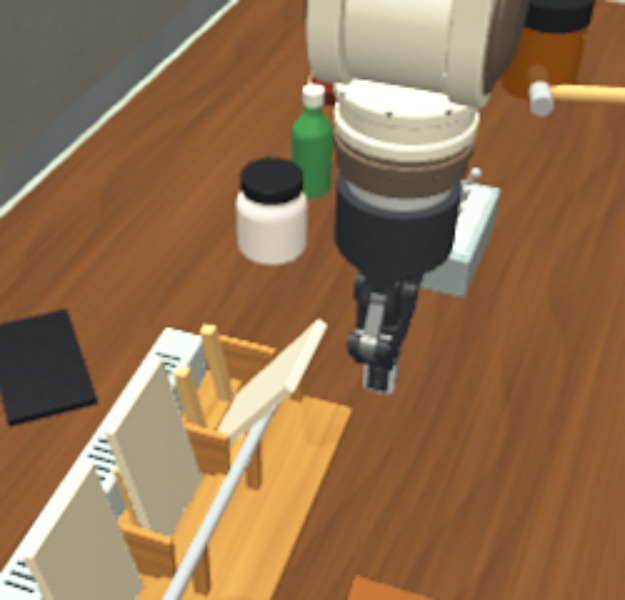

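>>> move_arm --increments '[[[0.5,0.02,0.05,0],[1.0,0.04,0.05,0],[1.25,0.05,0.05,0],[1.5,0.07,0.05,0],[1.75,0.08,0.0,0],[2.0,0.09,-0.05,0],[2.25,0.1,-0.1,0]]]'

```text
time_s: 4.1
tool_pos: [0.543, 0.0314, 0.1167]
ee_rot: [0.0, 0.999, 0.054, 0.0]
contact_force: [-0.3, 0.0, 0.7]
opening: -0.0001
```

Run:
```python
from h import *
p,d=snap('side','side3'); s=ctrl.sense();print(s['tool_pos'],s['contact_force'])
cv2.imwrite('pics/side3c.png',cv2.resize(p[100:300,220:430,::-1],None,fx=3,fy=3))
```

```text
[0.54395554 0.03147863 0.11673076] [-1.91357872 -0.7086913   0.08991575]
```

View pics/side3c.png

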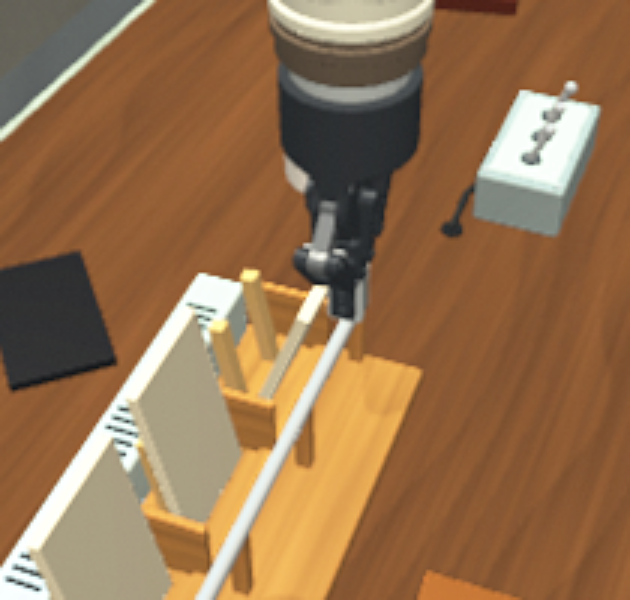

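The board is tipping up with its top edge against the finger, at crop (320,295). I'll keep pushing.

>>> move_arm --increments '[[[0.25,0.01,-0.05,0],[0.5,0.02,-0.1,0],[0.75,0.03,-0.15,0],[1.0,0.04,-0.2,0],[1.2,0.05,-0.2,0],[1.4,0.06,-0.2,0],[1.6,0.07,-0.2,0],[1.8,0.08,-0.2,0],[1.8,0.08,-0.2,0]]]'

```text
time_s: 5.05
tool_pos: [0.597, 0.0348, 0.122]
ee_rot: [0.0, 0.999, 0.054, -0.0]
contact_force: [0.2, 0.2, 0.1]
opening: 0.0001
```

Run:
```python
from h import *
p,d=snap('side','side4'); s=ctrl.sense();print(s['tool_pos'],s['contact_force'])
cv2.imwrite('pics/side4c.png',cv2.resize(p[100:300,220:430,::-1],None,fx=3,fy=3))
```

```text
[0.59659755 0.03479641 0.12207884] [-1.45125474 -0.23009935 -0.4488452 ]
```

View pics/side4c.png

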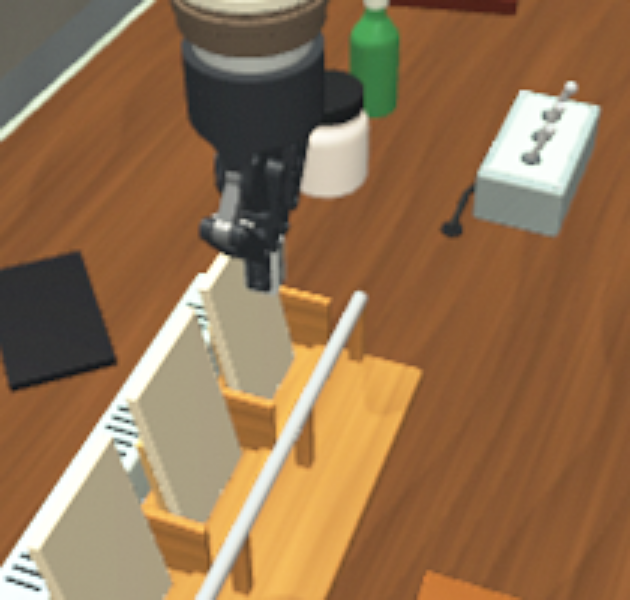

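The board now stands parallel to its neighbours, at crop (245,325). I'll back away, rise and check it.

>>> move_arm --increments '[[[-0.7,-0.03,0,0],[-1.4,-0.06,-0.5,0],[-2.5,-0.1,-2.0,0],[-4.0,-0.1,-3.5,0],[-4.0,0.5,-4.0,0],[-4.0,1.5,-4.0,0],[-4.0,3.0,-4.0,0],[-4.0,4.5,-4.0,0],[-4.0,5.5,-4.0,0],[-4.0,5.5,-4.0,0]]]'

```text
time_s: 6.1
tool_pos: [0.4946, -0.1451, 0.2419]
ee_rot: [0.0, 0.999, 0.052, -0.0]
contact_force: [0.7, 0.9, -0.2]
opening: 0.0002
```

Run:
```python
from h import *
np.set_printoptions(precision=4,suppress=True)
s=ctrl.sense();print(s['tool_pos'],s['ee_rot'])
p,d=snap('side','side5'); q,e=snap('top','top5')
for t in ['stood_board_a_centre','fallen_board_centre','tip_left','tip_middle','tip_right']:
  for cam,D in (('side',d),('top',e)):
    for r in ctrl.spot_point(cam,t)[:5]:
        u,v=r['position'];print(t,cam,round(r['score'],2),np.round([u,v]),world(cam,u,v,D[int(v),int(u)]))
a=cv2.resize(p[100:360,180:440],(400,400)); b=cv2.resize(q[130:250,180:300],(400,400),interpolation=2)
cv2.imwrite('pics/c5.png',np.hstack([a,b])[:,:,::-1])
```

```text
[ 0.4946 -0.1451  0.2419] [ 0.0002  0.9986  0.0521 -0.0002]
stood_board_a_centre side 0.88 [254. 285.] [0.5969 0.2301 0.085 ]
stood_board_a_centre top 0.61 [207. 182.] [0.6074 0.2098 0.1249]
fallen_board_centre side 0.96 [235. 206.] [0.7826 0.0271 0.0064]
fallen_board_centre side 0.89 [391. 320.] [0.3888 0.1547 0.0074]
fallen_board_centre side 0.6 [301. 208.] [0.3373 0.5233 0.6175]
fallen_board_centre top 0.93 [286. 121.] [0.7913 0.0227 0.0059]
fallen_board_centre top 0.75 [278. 183.] [0.611  0.0326 0.0963]
fallen_board_centre top 0.74 [236. 265.] [0.3866 0.15   0.0101]
tip_left side 0.38 [405. 143.] [ 0.4892 -0.2506  0.0783]
tip_middle top 0.38 [206. 181.] [0.6099 0.212  0.1319]
tip_right side 0.59 [255. 290.] [0.5943 0.2345 0.0794]
tip_right side 0.52 [411. 128.] [ 0.4927 -0.3123  0.0821]
```

View pics/c5.png

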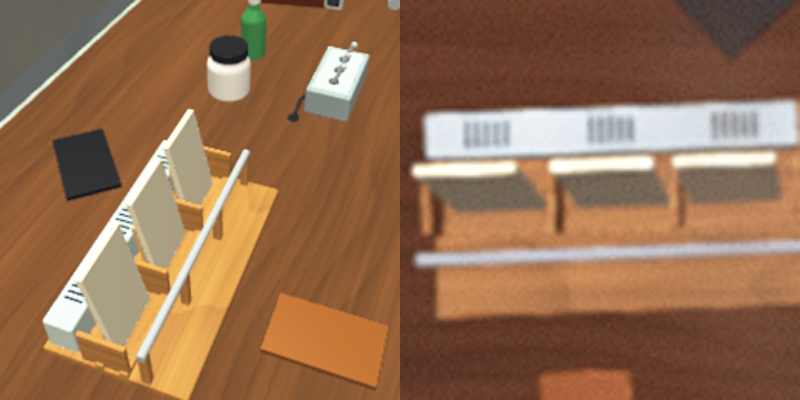

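All three boards stand alike, at c5 right panel (465,168), (600,163) and (725,158). The neighbouring boards have not moved and all toggles are still off. Next I'll move to in front of the right toggle.

>>> move_arm --increments '[[[-1.75,1.5,0,0.08],[-1.75,3.0,0,0.08],[-1.75,4.5,0,0.08],[-1.75,5.55,0,0.08],[-1.75,5.55,1.0,0.08],[-1.75,5.55,2.0,0.08],[-1.75,5.55,3.0,0.08],[-1.75,5.55,3.5,0.08],[-1.75,5.55,3.5,0.08],[-1.75,5.55,3.5,0.08]]]'

```text
time_s: 7.7
tool_pos: [0.4609, -0.3134, 0.1385]
ee_rot: [0.0, 1.0, 0.014, 0.0]
contact_force: [-0.0, -1.0, 0.1]
opening: 0.0004
```

Run:
```python
from h import *
np.set_printoptions(precision=4,suppress=True)
p,d=snap('side','side6');s=ctrl.sense();print(s['tool_pos'],2*np.arctan2(s['ee_rot'][2],s['ee_rot'][1]))
q,e=snap('top','top6')
a=cv2.resize(p[80:200,340:460],(400,400),interpolation=2); b=cv2.resize(q[180:260,360:440],(400,400),interpolation=2)
cv2.imwrite('pics/c6.png',np.hstack([a,b])[:,:,::-1])
```

```text
[ 0.4612 -0.3136  0.1391] 0.02803213837935827
```

View pics/c6.png

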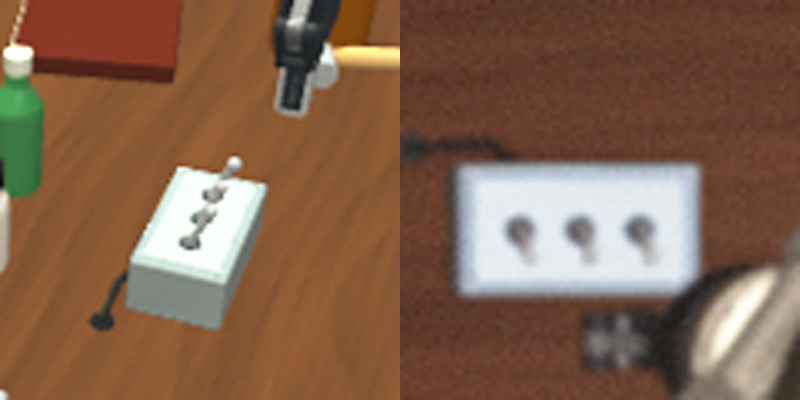

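Run:
```python
from h import *
np.set_printoptions(precision=4,suppress=True)
print('tcp',proj('top',[.4612,-.3136,.131]),proj('side',[.4612,-.3136,.131]))
print('ballR',proj('top',[.4936,-.3139,.078]),proj('side',[.4936,-.3139,.078]))
print('ballM',proj('side',[.4928,-.282,.078]), 'pivR',proj('top',[.508,-.3136,.047]))
d=np.load('pics/top6.npy')
c=ctrl.camera_info('top');v,u=np.mgrid[240:258,394:414];D=d[240:258,394:414]
P=np.array([world('top',a,b,z) for a,b,z in zip(u.ravel(),v.ravel(),D.ravel())])
P=P[(P[:,2]>.1)];print(np.percentile(P,[2,25,50,75,98],axis=0))
d=np.load('pics/side6.npy');P=np.array([world('side',a,b,d[b,a]) for b in range(98,116) for a in range(420,438) if d[b,a]>0]);P=P[(P[:,2]>.05)&(P[:,0]<.55)];print(np.percentile(P,[1,10,50,90],axis=0))
```

```text
tcp (np.float64(414.01780106096743), np.float64(245.3600917832528), np.float64(1.1227308321083627)) (np.float64(427.1704609064851), np.float64(112.17368766739058), np.float64(0.9285407493280098))
ballR (np.float64(409.7001257889214), np.float64(231.43113749507407), np.float64(1.1768952457160917)) (np.float64(410.3963912146547), np.float64(128.52589196499247), np.float64(0.9743455707236934))
ballM (np.float64(407.10300602126085), np.float64(135.42328457033452), np.float64(0.9526046371834409)) pivR (np.float64(407.149802102988), np.float64(225.55277842459205), np.float64(1.2084093133007103))
[[ 0.4493 -0.2882  0.1872]
 [ 0.4567 -0.2764  0.2204]
 [ 0.4638 -0.2713  0.2275]
 [ 0.4699 -0.2605  0.2482]
 [ 0.4781 -0.2514  0.2862]]
[[ 0.4486 -0.3168  0.1307]
 [ 0.4516 -0.3085  0.1364]
 [ 0.4601 -0.3021  0.1538]
 [ 0.4705 -0.283   0.1811]]
```

>>> move_arm --increments '[[[0,0.1,0.7,0],[0,0.1,1.4,0],[0,0.1,2.0,0],[0,0.1,2.0,0],[0.3,0.1,2.0,0],[0.5,0.1,2.0,0],[0.7,0.1,2.0,0],[0.9,0.1,2.0,0],[1.05,0.1,2.0,0],[1.15,0.1,2.0,0],[1.2,0.1,2.0,0]]]'

```text
time_s: 8.9
tool_pos: [0.4969, -0.3153, 0.0772]
ee_rot: [-0.0, 1.0, 0.014, -0.0]
contact_force: [-1.4, 0.4, 1.1]
opening: -0.0001
```

Run:
```python
from h import *
np.set_printoptions(precision=4,suppress=True)
p,d=snap('side','side7');s=ctrl.sense();print(s['tool_pos'],s['contact_force'])
cv2.imwrite('pics/c7.png',cv2.resize(p[80:180,360:460,::-1],(600,600),interpolation=2))
```

```text
[ 0.497  -0.3153  0.0772] [-0.8857  0.0409  0.6191]
```

View pics/c7.png

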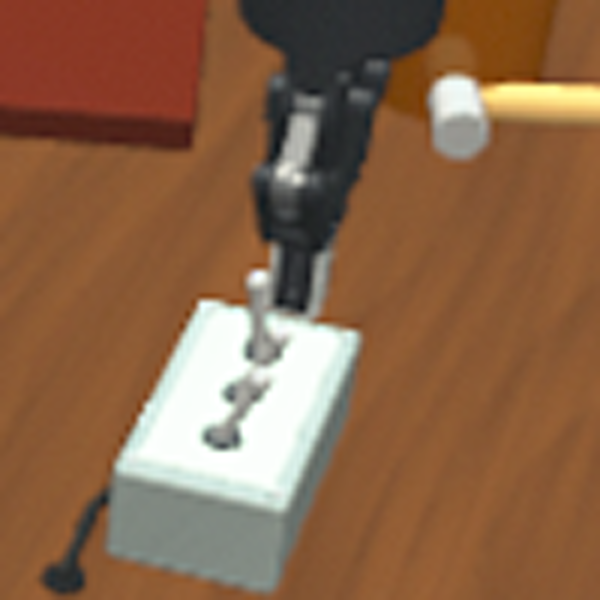

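The right toggle's ball, at crop (258,280), has swung to roughly upright. The other two toggles are untouched.

>>> move_arm --increments '[[[0.1,0,0,0],[0.2,0,0,0],[0.3,0,0,0],[0.35,0,0,0]]]'

```text
time_s: 9.35
tool_pos: [0.5061, -0.315, 0.0769]
ee_rot: [-0.0, 1.0, 0.014, -0.001]
contact_force: [-11.5, 0.0, 2.3]
opening: -0.0
```

Run:
```python
from h import *
np.set_printoptions(precision=4,suppress=True)
p,d=snap('side','side8');s=ctrl.sense();print(s['tool_pos'],s['contact_force'])
cv2.imwrite('pics/c8.png',cv2.resize(p[80:180,360:460,::-1],(600,600),interpolation=2))
for a in (.65,.87):
  t=a-.436; print(a,proj('side',[.508+.034*np.sin(t),-.3136,.047+.034*np.cos(t)]))
```

```text
[ 0.506  -0.315   0.0768] [-9.1484 -1.192   2.038 ]
0.65 (np.float64(401.7971883668901), np.float64(125.85007852835847), np.float64(0.9793715853143934))
0.87 (np.float64(398.86729282620814), np.float64(126.04744461022294), np.float64(0.9831642188669035))
```

View pics/c8.png

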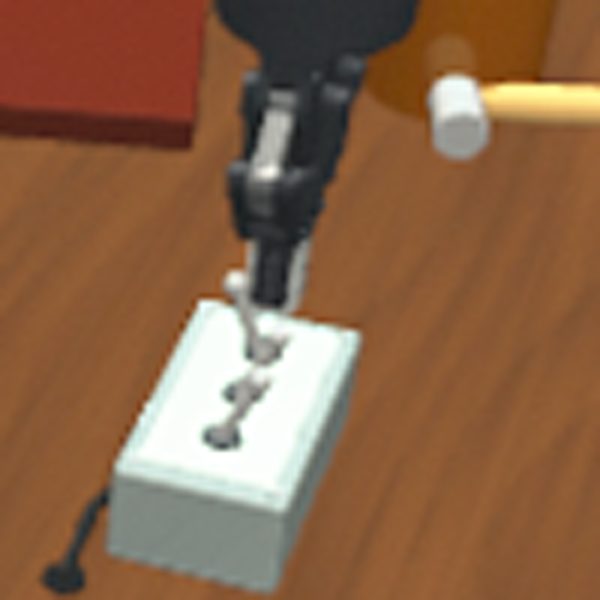

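The force rose to 11 N, which means the end stop, and the ball at full-picture column 399 matches fully on (predicted 398.9). I'll retract.

>>> move_arm --increments '[[[-0.5,0,0,0],[-1.2,0,0,0],[-2.0,0,-0.5,0],[-3.0,0,-2.0,0],[-3.5,0,-3.5,0],[-3.5,0,-5.0,0],[-3.5,0,-5.0,0],[-3.5,0,-5.0,0]]]'

```text
time_s: 10.2
tool_pos: [0.4029, -0.3184, 0.2287]
ee_rot: [0.001, 1.0, 0.014, 0.001]
contact_force: [0.2, -0.4, -0.9]
opening: -0.0002
```

Run:
```python
from h import *
np.set_printoptions(precision=4,suppress=True)
p,d=snap('side','side9');q,e=snap('top','top9');s=ctrl.sense();print(s['tool_pos'],s['contact_force'],s['qvel'])
a=cv2.resize(p[90:350,180:440],(400,400),interpolation=2); b=cv2.resize(p[100:170,370:440],(400,400),interpolation=2)
cv2.imwrite('pics/c9.png',np.hstack([a,b])[:,:,::-1])
for n in ('jar','bottle','stood_board_a_centre'):
  for r in ctrl.spot_point('top',n)[:2]: print(n,r)
# fallen board front-face fit from side depth
v,u=np.mgrid[165:245,270:335]
P=np.array([world('side',i,j,d[j,i]) for i,j in zip(u.ravel(),v.ravel()) if d[j,i]>0])-[.5995,.1298,0]
c,sn=np.cos(.061),np.sin(.061);R=np.c_[P[:,0]*c+P[:,1]*sn,-P[:,0]*sn+P[:,1]*c,P[:,2]]
F=R[(abs(R[:,1]+98)<99)&(abs(R[:,1]+.098)<.03)&(R[:,2]>.075)&(R[:,2]<.125)&(abs(R[:,0])<.05)]
k=np.polyfit(F[:,2],F[:,0],1);print('n',len(F),'lean',np.arctan(k[0]),'front x at z .075',np.polyval(k,.075),'maxz',R[(abs(R[:,1]+.098)<.03)&(abs(R[:,0])<.05)][:,2].max())
```

```text
[ 0.4023 -0.3178  0.2263] [ 0.0758 -0.7742  0.3819] [-0.0001  0.0076 -0.0166  0.0025  0.0001  0.0007]
jar {'position': [373.6, 165.8], 'score': 0.66}
bottle {'position': [407.7, 165.4], 'score': 0.68}
stood_board_a_centre {'position': [207.8, 183.7], 'score': 0.96}Traceback (most recent call last):
  File "<stdin>", line 10, in <module>
  File "h.py", line 6, in world
    c=ctrl.camera_info(cam); P=np.array([(u-c['cx'])/c['fx']*z,(v-c['cy'])/c['fy']*z,z,1]); return (np.array(c['T'])@P)[:3]
ValueError: time passes only in moves, steps and waits
```

View pics/c9.png

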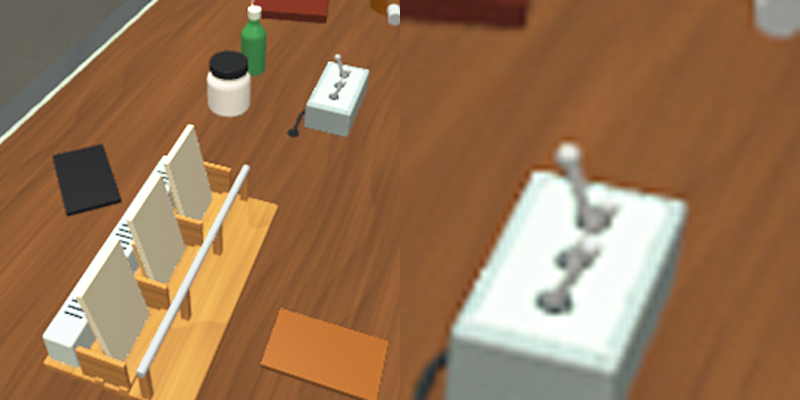

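The right toggle leans away, with its ball at side column 399, and the other two still lean towards the robot. All three boards stand, and the jar and bottle have not moved. I'll rerun the board fit, since it failed on too many calls to the calibration, and then hand in.

Run:
```python
from h import *
d=np.load('pics/side9.npy');C=ctrl.camera_info('side')
v,u=np.mgrid[165:245,270:335];D=d[165:245,270:335]
P=(np.stack([(u-C['cx'])/C['fx']*D,(v-C['cy'])/C['fy']*D,D,np.ones_like(D)],-1).reshape(-1,4)@np.array(C['T']).T)[:,:3]-[.5995,.1298,0]
c,s=np.cos(.061),np.sin(.061);R=np.c_[P[:,0]*c+P[:,1]*s,-P[:,0]*s+P[:,1]*c,P[:,2]]
R=R[(abs(R[:,1]+.098)<.03)&(abs(R[:,0])<.04)]
F=R[(R[:,2]>.075)&(R[:,2]<.125)]
k=np.polyfit(F[:,2],F[:,0],1);print(len(F),'lean',np.arctan(k[0]),'front x at .075',np.polyval(k,.075),'maxz',R[:,2].max())
```

```text
379 lean 0.172058553559736 front x at .075 0.002721505338044772 maxz 0.13661016174191581
```

```bash
python3 -c "
from bench import ctrl
print(ctrl.hand_in())"
```

```text
the job is handed in; nothing more can be done
None
```

I tipped the fallen beige board in the right bay back up with the closed fingers. I then pushed the right toggle away until it hit its end stop, backed the arm off, and handed in at about 10 s of the 42 s allowed.

- **Board:** the depth fit shows it leaning back 0.17 rad (10°). Its centre is about 7 mm behind the slot's back edge and its top is at 137 mm, which matches a board standing in its slot.
- **Toggles:** the right ball's position in the side picture matches fully on (0.87 rad), after the force rose to 11 N at the stop. The other two still lean towards the robot.
- **Other things:** the two stood boards, the jar and the bottle show no visible shift, and the arm was clear of everything.
- **Failed or disagreeing checks:** my first board-fit script stopped with an error from too many calibration calls, and the rerun worked. The networks sometimes reported the black and brown look-alikes as the board, and one toggle tip on a stood board. I checked these against the pictures and ignored them.

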